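# Prime the bench lubricator

## Robot

A 6-joint arm with a two-finger parallel gripper is mounted at the origin on a cart in front of the work surface, level with it; the furniture and walls round the work are solid. World frame = base frame: x ahead of the robot, y to its left, z up, the work surface at z = 0. Lengths are in m, angles in degrees, forces in N, time in s.
With the tool pointing down it reaches from about 0.35 to 0.725 m from the base axis. Payload 6 kg.
Tool frame: the origin (TCP) lies between the finger pads; the fingertips stand env.tip_extent ahead of it and the grasp point (between the pads) lies 11 mm behind it (env.tip_extent is the distance from the TCP to the fingertips, in m); z points along the fingers, y is the line along which they close (so a half turn about z gives the same grasp; the last joint's range is limited). The gripper opens to 85 mm and grips with 20 to 120 N. Pads are 22 mm wide; open, the fingers measure 114 mm over their backs; the gripper's body (76 mm by 85 mm) begins 54 mm behind the grasp point. The pads swing forward as they close: fully open they stand 13 mm farther back than shut.
Start: joints at [-49.635, 2.303, 4.859, 0, -92.561, -19.12], TCP at [0.217, -0.559, 0.239] pointing down, gripper open.
Joint ranges: [-146.85, 146.85], [-73.84, 115.35], [-62.03, 85.46], [-188.31, 113.3], [-161.28, -10.13], [-171.36, 171.36]. Speed limits (degrees/s): [147.25, 147.25, 172.46, 180, 180, 180].

## Interface

Orientations are given as a 3x3 rotation matrix whose columns are the frame's x, y, z axes.
In Python, from rig import sensors, optics, job, env gives the robot as it stands.
- The arm moves only by the tool move_arm, never from a script. Its argument "steps" is a list of rows, each an object with "fingers": the finger opening in mm, from 0 to 85.4; "linear": the shift along the world's x, y, z normalised to -1 to 1, where 1 is 40 mm, a list of three; "yaw": the turn about the world's z normalised to -1 to 1, where 1 is 5 degrees. In form: [{"fingers": fingers, "linear": [tx, ty, tz], "yaw": yaw}, ...]. A call has 1 to 10 rows; each row shifts and turns the commanded pose from where the row before left it; what a row does not reach is not made up. A row lasts 1/10 s, in which the tool goes at most 50 mm and 8.59 degrees, less where a joint would pass 70% of its speed; a pose out of reach is approached as far as the arm can. A call with a number of a shift or a turn outside -1 to 1 is refused whole. A call with a gripper value outside its range is refused whole. The fingers move at their own pace and stop on an object; "newtons" is the grip in N (left out, the last holds). Time passes only in rows, so rows that do not move let the fingers close. It gives the time, the measured TCP pose, the force, the opening and the grip force at its end, in the units of the state.
- sensors.observe(): the state, without advancing time (a new reading comes with each control period).
- optics.camera(name): name is "scene" or "top" or "wrist"; returns (picture, depth): 480x640x3 uint8, blue, green, red; 480x640 float32, m along the optical axis (not along the pixel's ray), 0 where there is no reading.
- optics.get_calibration(name): a dict with "intrinsics" (3x3 intrinsics, pixels), "extrinsics" (4x4, takes a point from camera to world coordinates). Camera axes: x right, y up, looking along -z (the intrinsics and any distortion apply to the point x, -y, -z); pixel columns grow to the right and rows downward; lengths in m; the calibration is good to about 2 mm. A picture is of the moment at which its call begins: read the wrist's pose just before it. get_calibration takes no time and is no camera call; for the wrist camera it gives the pose at the moment of the call.
- job.finish_job(): hands the job in; it is judged then, once.
The state is a dict: "time": time; "q": joint angles; "joint_velocities": joint speeds; "tau": joint torques, N m; "position": TCP position; "ee_rot": TCP orientation; "ft_force": force on the tool from outside, world axes, zero at the start; "torque": the same for the moment, N m; "grip_width": finger opening in m; "grip_force": force on a finger pad.
Only numpy, scipy, OpenCV 4.12 (cv2) and the standard library are available. Lean on these libraries where they do the work, as an engineer would, in place of code of your own. Each camera call takes 0.05 s, during which the arm holds its last target. There are 200 camera calls.

## Task

Prime the small hand lubricator: with your fingertips, push its plunger head all the way down and let it come all the way back up, again and again, until the indicator pin beside it stands fully out. Only press the head from above (do not pinch it), do not touch the pin, and leave the oiler, the thread-lock bottle and the ring gauge where they are. Finish with the plunger up and the hand away.

Things in the scene. Friction and masses are not known exactly. Their poses are not given: they have to be found in the camera images.
- pump: bolted-down hand lubricator: base plate 84 x 142 x 8 mm, grey body 56 (x) x 118 (y) mm, top 70 mm up. Origin: centre of the underside, z up, y from pin to plunger; three brass unions on the -x side. Plunger head at y = +36 mm, indicator pin at y = -32 mm in a brass boss (28 mm wide, top 82 mm up), low black filler plug (18 mm wide, top 78 mm up, no part of the job) at x = +12, y = +2 mm.
- plunger (a joint): how far the plunger head is pressed down, m: 0 = up (at rest), 0.020 = fully down, against a stop. A spring pushes it up with 6 N at the top, 10 N at the bottom; lifting the pin adds about 4 N and the oil drag 3 N at 25 mm/s, so a soft arm must aim a few mm deeper. Let go, it comes up by itself in about half a second.
- plunger_top (a point): centre of the flat top of the plunger head, a black mushroom 40 mm across (flat part 34 mm) and 12 mm thick; 118 mm above the table when up, 98 mm when fully down. It moves straight down and up; moves with the head.
- indicator (a joint): how far the pin is out, m: starts at 0 to 0.012; 0.029 = fully out (0.026 or more will do). The first stroke lifts it to about 0.006, 0.012 or 0.018, each other one about 0.006 higher (3 to 5 strokes); it sags up to 3 mm as the head comes up, but stays once fully out, whatever more strokes. To count, a stroke goes down 16 mm or more and comes up to within 2 mm of the top before the next.
- indicator_pin: the indicator pin, a bare steel round pin 10 mm thick with fine grooves, 68 mm from the plunger axis. Origin: centre of its tip, 86 mm above the table at joint value 0, 116 mm when fully out; z up.
- oiler: loose oiler bottle with a long thin nozzle, 32 mm across, 108 mm tall, standing behind the lubricator; origin at the centre of its underside. Leave alone.
- lock_fluid: loose small thread-lock bottle, 18 x 24 x 61 mm, standing by the pin end of the lubricator; origin at the centre of its underside. Leave alone.
- ring_gauge: loose steel ring gauge, 38 mm across, 12 mm thick, lying by the plunger end of the lubricator; origin at the centre of its underside. Leave alone.
There are look-alikes about, which are no part of the job. There is more than one size of the pump; the job needs the middle-sized.

How it is judged (in metres and radians):
On the way, in this order (a step that is already met when the one before it is completed fails the run):
1. the plunger is pressed down (at least 15 mm) while the pin is not yet out (value of joint plunger above 0.015 m and value of joint indicator below 0.022 m).
2. the indicator pin stands fully out (value of joint indicator above 0.026 m), for 0.1 s.
At the end, for the whole second after the job is handed in: The indicator pin is out by more than 26 mm (fully out is about 29), the plunger is back up to within 3 mm of its top, and the oiler, thread-lock bottle and ring gauge stand within 15 mm of where they were, the bottles upright (value of joint indicator above 0.026 m and value of joint plunger below 0.003 m and distance of each of oiler, lock_fluid, ring_gauge from where it was at the start of the episode below 0.015 m and angle between each of oiler, lock_fluid's own z axis and vertical below 0.2 rad); the robot touches nothing.
It fails at once if the indicator pin is touched by the robot (contact force between any of the arm, the fingers and indicator_pin above 0.5 N).
It fails at once if the fingers reach down beside the plunger head to pinch it (grasp point below the top of the head) (z of the grasp point in the frame of plunger_top below 0 m and horizontal distance between the grasp point and plunger_top below 0.03 m).
It fails at once if a bystander is lifted, carried or pushed away (distance of any of oiler, lock_fluid, ring_gauge from where it was at the start of the episode above 0.03 m).
It also fails if it takes over 48 s, if anything falls off the work surface, if the arm or the gripper's body presses on something with over 40 N, if the wrist force passes 120 N, or if a joint passes its speed limit or range.

## Working session

There is one attempt and no reset: what is moved stays moved. The work goes in short steps, Python scripts to look and compute and a tool call to move; the robot and the scene stay as the last step left them, time stands still between calls to the robot, and variables do not carry over. Pictures are saved under pics/ and viewed, at most 10 in all, crops included, and the job is handed in when it is done.

Besides the shell and the picture viewer there is one more tool, called after "Emit:" as name([rows], argument=value, ...), one row to a line, values as JSON. move_arm: Moves the arm, as the interface text tells. Scaled input: -1 to 1 covers 40 mm each way for a shift and 5 degrees each way for a turn. Its arguments: {"type":"object","properties":{"steps":{"type":"array","items":{"type":"object","properties":{"fingers":{"type":"number"},"linear":{"type":"array","items":{"type":"number","minimum":-1,"maximum":1}},"yaw":{"type":"number","minimum":-1,"maximum":1}}}},"newtons":{"type":"number"}},"required":["steps"]}

```bash
mkdir -p pics; python3 - <<'E'
from rig import sensors,optics,env
import cv2,numpy as np
s=sensors.observe();print(s['time'],s['position'],s['grip_width'],env.tip_extent)
print(s['ee_rot'])
ims=[]
for n in("scene","top"):
    p,d=optics.camera(n);cv2.imwrite(f"pics/{n}0.png",p);np.save(f"{n}_d.npy",d)
    c=optics.get_calibration(n);print(n,np.round(c['intrinsics'],1).tolist(),np.round(c['extrinsics'],3).tolist())
E
```

```text
0.0 [ 0.2173702  -0.55889121  0.23828047] 0.08534825811345706 0.008
[[-9.32036326e-01 -3.62364089e-01 -7.43706942e-04]
 [-3.62364836e-01  9.32034938e-01  1.61245565e-03]
 [ 1.08864829e-04  1.77236049e-03 -9.99998423e-01]]
scene [[588.9, 0.0, 313.7], [0.0, 588.9, 232.5], [0.0, 0.0, 1.0]] [[-0.745, 0.313, -0.59, -0.03], [-0.667, -0.362, 0.651, 0.712], [-0.01, 0.878, 0.478, 0.578], [0.0, 0.0, 0.0, 1.0]]
top [[467.3, 0.0, 321.5], [0.0, 467.3, 242.9], [0.0, 0.0, 1.0]] [[-0.013, 0.987, -0.163, 0.422], [-1.0, -0.009, 0.02, 0.069], [0.018, 0.163, 0.986, 0.951], [0.0, 0.0, 0.0, 1.0]]
```

View pics/scene0.png

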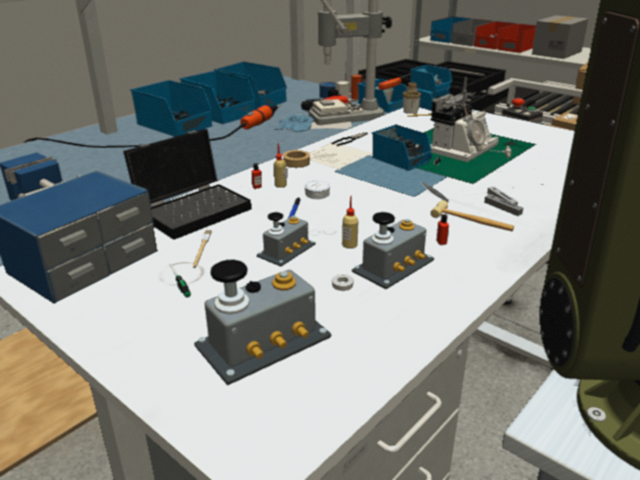

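View pics/top0.png

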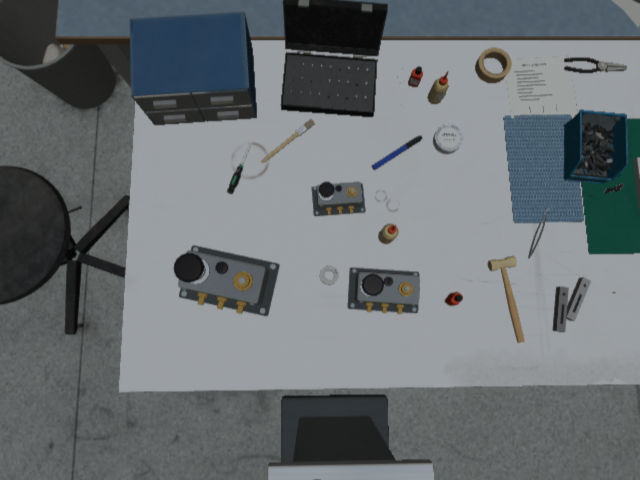

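The scene shows three look-alike pumps. In the top view they are the large one at (228,280), the small one at (338,197) and the middle-sized one at (384,290). The middle one also has its oiler (390,232), red bottle (455,298) and ring (329,274) around it, so I choose that one. Its head is at about top (373,285) and scene (383,219).

```bash
cat > h.py <<'E'
import cv2,numpy as np
from rig import sensors,optics
def ray(c,u,v):
    K,E=c['intrinsics'],c['extrinsics']
    d=np.linalg.inv(K)@[u,v,1.];return E[:3,3],E[:3,:3]@(d*[1,-1,-1])
def onz(c,u,v,z):
    o,d=ray(c,u,v);return o+d*(z-o[2])/d[2]
def meet(r1,r2):
    A=np.c_[r1[1],-r2[1]];t=np.linalg.lstsq(A,r2[0]-r1[0],rcond=None)[0]
    a=r1[0]+t[0]*r1[1];b=r2[0]+t[1]*r2[1];return (a+b)/2,np.linalg.norm(a-b)
def blob(p,x0,y0,x1,y1,f):
    hsv=cv2.cvtColor(p,cv2.COLOR_BGR2HSV)[y0:y1,x0:x1]
    m=f(hsv).astype(np.uint8)
    n,l,st,ce=cv2.connectedComponentsWithStats(m);k=1+np.argmax(st[1:,4])
    return ce[k]+[x0,y0],st[k]+[x0,y0,0,0,0]
E
python3 - <<'E'
from h import *
r=[]
for n,b in(("top",(355,268,392,302)),("scene",(368,208,400,232))):
    p=cv2.imread(f"pics/{n}0.png");c=optics.get_calibration(n);d=np.load(n+"_d.npy")
    ce,st=blob(p,*b,lambda h:h[...,2]<50);print(n,ce,st)
    u,v=map(int,ce);K,E=c['intrinsics'],c['extrinsics']
    o,dr=ray(c,*ce);print(" depthpt",o+dr*d[v,u]);r.append((o,dr))
    print(" on 0.118",onz(c,*ce,.118))
print(meet(*r))
c=optics.get_calibration("top");p=cv2.imread("pics/top0.png")
ce,st=blob(p,392,275,418,302,lambda h:(h[...,1]>110)&(h[...,2]>80)&(h[...,0]<30));print("boss",ce,st,onz(c,*ce,.082))
for nm,uv,z in(("oiler",(390,232),.1),("lock",(455,298),.055),("ring",(329,274),.012)):print(nm,onz(c,*uv,z))
a=cv2.resize(p[250:330,320:470],None,fx=4,fy=4);q=cv2.imread("pics/scene0.png")
b=cv2.resize(q[195:295,325:475],(600,400));cv2.imwrite("pics/crop1.png",np.vstack([a[:, :600],b])[:600])
E
```

```text
top [374.39655172 283.8226601 ] [362 274  30  22 406]
 depthpt [ 0.48512634 -0.0412824   0.11741248]
 on 0.118 [ 0.48508198 -0.0412044   0.118     ]
scene [383.29569892 218.11290323] [374 213  20  12 186]
 depthpt [ 0.48227422 -0.03055329  0.11722201]
 on 0.118 [ 0.4814095  -0.02929962  0.118     ]
(array([ 0.48713869, -0.04097177,  0.11146458]), np.float64(0.0038227825275023684))
boss [405.26086957 288.65217391] [399 282  14  14 115] [ 0.47817633 -0.10330352  0.082     ]
oiler [ 0.58236123 -0.07566369  0.1       ]
lock [ 0.46096172 -0.203615    0.055     ]
ring [0.51389076 0.03584213 0.012     ]
```

View pics/crop1.png

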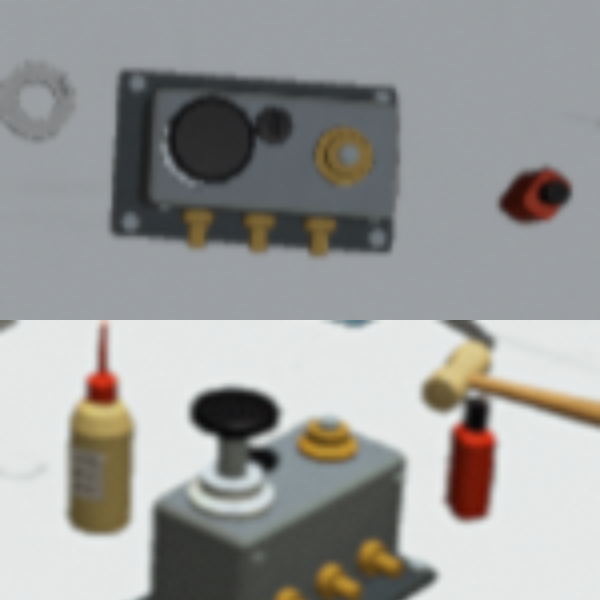

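The crop confirms the choice: the middle pump has its black head at crop (211,138), the pin boss at (349,153) with a short pin, and the filler plug at (273,125). The plug got into my mask, so I'll use the crop centres, which give top pixels (372.8,284.5) for the head and (407.2,288.2) for the pin. I'm moving over with the fingers shutting.

Emit:
move_arm([
  {"fingers": 0, "linear": [0.5, 1, 0], "yaw": 0},
  {"fingers": 0, "linear": [0.5, 1, 0], "yaw": 0},
  {"fingers": 0, "linear": [0.5, 1, 0], "yaw": 0},
  {"fingers": 0, "linear": [0.5, 1, 0], "yaw": 0},
  {"fingers": 0, "linear": [0.5, 1, 0], "yaw": 0},
  {"fingers": 0, "linear": [0.5, 1, 0], "yaw": 0},
  {"fingers": 0, "linear": [0.5, 1, 0], "yaw": 0},
  {"fingers": 0, "linear": [0.5, 1, 0], "yaw": 0},
  {"fingers": 0, "linear": [0.5, 1, 0], "yaw": 0},
  {"fingers": 0, "linear": [0.5, 0.5, 0], "yaw": 0},
], newtons=30)

```text
time: 1.1
position: [0.418, -0.1765, 0.2394]
ee_rot: [[-0.931, -0.365, 0.001], [-0.365, 0.931, 0.001], [-0.001, 0.0, -1.0]]
ft_force: [-0.1, -0.8, -0.2]
grip_width: -0.0002
grip_force: 0.0
```

```bash
python3 - <<'E'
from h import *
c=optics.get_calibration("top")
h=onz(c,372.8,284.5,.118);pn=onz(c,407.2,288.2,.088);print(h,pn,np.linalg.norm((h-pn)[:2]))
print(meet(ray(c,372.8,284.5),ray(optics.get_calibration("scene"),384,217.3)))
s=sensors.observe();print(s['time'],s['position'],s['grip_width'],s['ft_force'])
cw=optics.get_calibration("wrist");p,d=optics.camera("wrist");cv2.imwrite("pics/w1.png",p)
np.savez("w1.npz",d=d,K=cw['intrinsics'],E=cw['extrinsics']);print(np.round(cw['extrinsics'],3).tolist(),cw['intrinsics'][0])
E
```

```text
[ 0.48390592 -0.03831021  0.118     ] [ 0.4785828  -0.10574545  0.088     ] 0.06764500797337336
(array([ 0.48494153, -0.03814503,  0.11490664]), np.float64(0.0019691912867693447))
1.1 [ 0.41798989 -0.17649479  0.2394415 ] -0.0002472006675434562 [-0.10896301 -0.76936686 -0.19356102]
[[-0.364, -0.881, -0.301, 0.34], [0.931, -0.344, -0.118, -0.209], [0.001, -0.324, 0.946, 0.373], [0.0, 0.0, 0.0, 1.0]] [382.15698397   0.         318.10656277]
```

View pics/w1.png

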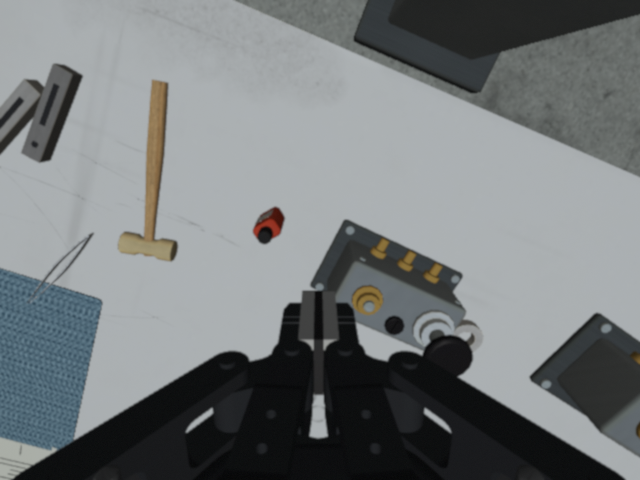

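The wrist view shows the head at (448,356), the pin boss at (368,298) and the shut fingers. The two-view head position is (0.484,-0.038,0.115–0.118), and the head-to-pin distance of 67.6 mm matches the text. I'll check it by wrist ray after moving above the head.

Emit:
move_arm([
  {"fingers": 0, "linear": [0.41, 0.86, 0], "yaw": 0},
  {"fingers": 0, "linear": [0.41, 0.86, 0], "yaw": 0},
  {"fingers": 0, "linear": [0.41, 0.86, 0], "yaw": 0},
  {"fingers": 0, "linear": [0.41, 0.86, 0], "yaw": 0},
  {"fingers": 0, "linear": [0, 0, -1], "yaw": 0},
  {"fingers": 0, "linear": [0, 0, -1], "yaw": 0},
  {"fingers": 0, "linear": [0, 0, 0], "yaw": 0},
])

```text
time: 1.85
position: [0.4799, -0.0414, 0.1528]
ee_rot: [[-0.932, -0.363, -0.011], [-0.363, 0.932, -0.001], [0.011, 0.003, -1.0]]
ft_force: [-0.9, -0.5, 0.5]
grip_width: -0.0002
grip_force: 0.0
```

```bash
python3 - <<'E'
from h import *
w=np.load("w1.npz");print("wrist est",onz(dict(intrinsics=w['K'],extrinsics=w['E']),448,355,.117))
s=sensors.observe();print(s['time'],s['position'],s['ft_force'])
cw=optics.get_calibration("wrist");a,_=optics.camera("wrist");b,_=optics.camera("scene")
cv2.imwrite("pics/c2.png",np.hstack([a[240:480,200:500],cv2.resize(b[130:250,310:460],(300,240))]))
E
```

```text
wrist est [ 0.48053303 -0.04279852  0.117     ]
1.85 [ 0.47986519 -0.04140006  0.15278001] [-0.92691582 -0.54390837  0.48386082]
```

View pics/c2.png

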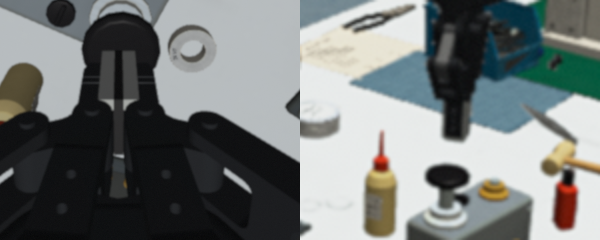

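The fingertips are about 27 mm above the head and about 5 mm off towards −x, −y. I'll correct that and descend gently for the first stroke.

Emit:
move_arm([
  {"fingers": 0, "linear": [0.1, 0.1, -0.25], "yaw": 0},
  {"fingers": 0, "linear": [0, 0, -0.3], "yaw": 0},
  {"fingers": 0, "linear": [0, 0, -0.15], "yaw": 0},
  {"fingers": 0, "linear": [0, 0, -0.1], "yaw": 0},
  {"fingers": 0, "linear": [0, 0, -0.1], "yaw": 0},
  {"fingers": 0, "linear": [0, 0, -0.1], "yaw": 0},
])

```text
time: 2.55
position: [0.487, -0.0378, 0.1214]
ee_rot: [[-0.932, -0.363, 0.001], [-0.363, 0.932, -0.0], [-0.001, -0.001, -1.0]]
ft_force: [-8.9, 3.6, 14.1]
grip_width: 0.0002
grip_force: 7.0
```

Emit:
move_arm([
  {"fingers": 0, "linear": [0, 0, -0.1], "yaw": 0},
  {"fingers": 0, "linear": [0, 0, -0.1], "yaw": 0},
  {"fingers": 0, "linear": [0, 0, -0.1], "yaw": 0},
  {"fingers": 0, "linear": [0, 0, -0.1], "yaw": 0},
  {"fingers": 0, "linear": [0, 0, 0], "yaw": 0},
])

```text
time: 3.05
position: [0.4871, -0.0378, 0.1061]
ee_rot: [[-0.932, -0.363, 0.001], [-0.363, 0.932, -0.001], [-0.001, -0.001, -1.0]]
ft_force: [-8.8, 1.7, 13.9]
grip_width: 0.0002
grip_force: 6.8
```

Emit:
move_arm([
  {"fingers": 0, "linear": [0, 0, -0.1], "yaw": 0},
  {"fingers": 0, "linear": [0, 0, 0], "yaw": 0},
])

```text
time: 3.25
position: [0.4876, -0.038, 0.1059]
ee_rot: [[-0.932, -0.364, 0.004], [-0.364, 0.932, -0.001], [-0.003, -0.003, -1.0]]
ft_force: [-18.6, 5.7, 32.0]
grip_width: -0.0001
grip_force: 15.9
```

```bash
python3 - <<'E'
from h import *
b,_=optics.camera("scene");cv2.imwrite("pics/c3.png",cv2.resize(b[170:290,310:460],(600,480)))
E
```

```text
(no output)
```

View pics/c3.png

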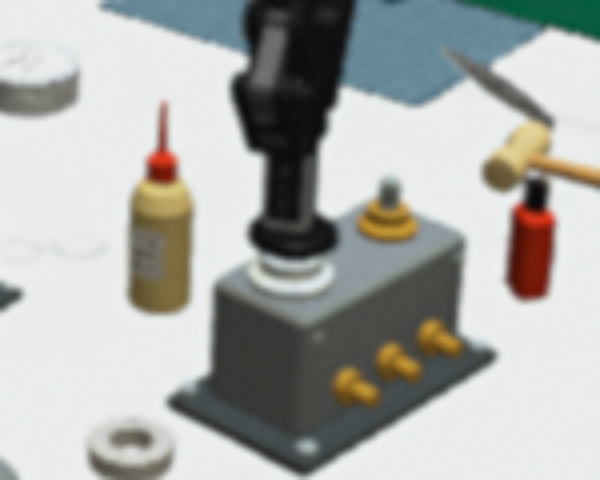

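The head is against its stop with the fingers centred on it. The pin is partly out at (390,188). Now I release it, let it rise and stroke again.

Emit:
move_arm([
  {"fingers": 0, "linear": [0, 0, 0.5], "yaw": 0},
  {"fingers": 0, "linear": [0, 0, 0.4], "yaw": 0},
  {"fingers": 0, "linear": [0, 0, 0], "yaw": 0},
  {"fingers": 0, "linear": [0, 0, 0], "yaw": 0},
  {"fingers": 0, "linear": [0, 0, 0], "yaw": 0},
  {"fingers": 0, "linear": [0, 0, 0], "yaw": 0},
  {"fingers": 0, "linear": [0, 0, 0], "yaw": 0},
])

```text
time: 4.0
position: [0.4867, -0.0377, 0.1345]
ee_rot: [[-0.932, -0.362, -0.001], [-0.362, 0.932, -0.0], [0.001, 0.0, -1.0]]
ft_force: [0.1, -0.4, -0.8]
grip_width: 0.0
grip_force: 0.0
```

Emit:
move_arm([
  {"fingers": 0, "linear": [0, 0, -0.2], "yaw": 0},
  {"fingers": 0, "linear": [0, 0, -0.1], "yaw": 0},
  {"fingers": 0, "linear": [0, 0, -0.1], "yaw": 0},
  {"fingers": 0, "linear": [0, 0, -0.1], "yaw": 0},
  {"fingers": 0, "linear": [0, 0, -0.1], "yaw": 0},
  {"fingers": 0, "linear": [0, 0, -0.1], "yaw": 0},
  {"fingers": 0, "linear": [0, 0, -0.1], "yaw": 0},
  {"fingers": 0, "linear": [0, 0, -0.1], "yaw": 0},
  {"fingers": 0, "linear": [0, 0, 0], "yaw": 0},
  {"fingers": 0, "linear": [0, 0, 0], "yaw": 0},
])

```text
time: 5.0
position: [0.4879, -0.0378, 0.1059]
ee_rot: [[-0.932, -0.364, 0.004], [-0.364, 0.932, -0.001], [-0.004, -0.003, -1.0]]
ft_force: [-19.0, 5.6, 34.7]
grip_width: -0.0002
grip_force: 17.5
```

```bash
cat >> h.py <<'E'
def pin(tag):
    b,d=optics.camera("scene");cv2.imwrite(f"pics/{tag}.png",b)
    t,dt=optics.camera("top");g=optics.get_calibration("scene")
    # highest point near the pin axis, from the depth image
    vs,us=np.mgrid[195:240,395:420];P=[]
    for v,u in zip(vs.ravel(),us.ravel()):
        if d[v,u]>0:
            o,r=ray(g,u,v);P.append(o+r*d[v,u])
    P=np.array(P);P=P[np.hypot(P[:,0]-.479,P[:,1]+.106)<.012];z=np.sort(P[:,2]);print(tag,"pin top z",z[-6:].round(4),len(P))
E
python3 -c "from h import *;pin('s2')"
```

```text
s2 pin top z [0.1018 0.1024 0.1029 0.103  0.1034 0.1036] 148
```

Emit:
move_arm([
  {"fingers": 0, "linear": [0, 0, 0.5], "yaw": 0},
  {"fingers": 0, "linear": [0, 0, 0.4], "yaw": 0},
  {"fingers": 0, "linear": [0, 0, 0], "yaw": 0},
  {"fingers": 0, "linear": [0, 0, 0], "yaw": 0},
  {"fingers": 0, "linear": [0, 0, 0], "yaw": 0},
  {"fingers": 0, "linear": [0, 0, 0], "yaw": 0},
  {"fingers": 0, "linear": [0, 0, 0], "yaw": 0},
])

```text
time: 5.8
position: [0.4867, -0.0377, 0.1345]
ee_rot: [[-0.932, -0.362, -0.001], [-0.362, 0.932, -0.0], [0.001, 0.0, -1.0]]
ft_force: [0.4, 0.5, -0.2]
grip_width: 0.0001
grip_force: 0.0
```

Emit:
move_arm([
  {"fingers": 0, "linear": [0, 0, -0.2], "yaw": 0},
  {"fingers": 0, "linear": [0, 0, -0.1], "yaw": 0},
  {"fingers": 0, "linear": [0, 0, -0.1], "yaw": 0},
  {"fingers": 0, "linear": [0, 0, -0.1], "yaw": 0},
  {"fingers": 0, "linear": [0, 0, -0.1], "yaw": 0},
  {"fingers": 0, "linear": [0, 0, -0.1], "yaw": 0},
  {"fingers": 0, "linear": [0, 0, -0.1], "yaw": 0},
  {"fingers": 0, "linear": [0, 0, -0.1], "yaw": 0},
  {"fingers": 0, "linear": [0, 0, 0], "yaw": 0},
  {"fingers": 0, "linear": [0, 0, 0], "yaw": 0},
])

```text
time: 6.8
position: [0.4878, -0.0378, 0.1059]
ee_rot: [[-0.932, -0.364, 0.004], [-0.364, 0.932, -0.001], [-0.004, -0.003, -1.0]]
ft_force: [-19.3, 5.6, 35.4]
grip_width: -0.0
grip_force: 17.4
```

```bash
python3 -c "from h import *;pin('s3')"
```

```text
s3 pin top z [0.1084 0.1086 0.1087 0.1089 0.109  0.109 ] 160
```

Emit:
move_arm([
  {"fingers": 0, "linear": [0, 0, 0.5], "yaw": 0},
  {"fingers": 0, "linear": [0, 0, 0.4], "yaw": 0},
  {"fingers": 0, "linear": [0, 0, 0], "yaw": 0},
  {"fingers": 0, "linear": [0, 0, 0], "yaw": 0},
  {"fingers": 0, "linear": [0, 0, 0], "yaw": 0},
  {"fingers": 0, "linear": [0, 0, 0], "yaw": 0},
  {"fingers": 0, "linear": [0, 0, 0], "yaw": 0},
])

```text
time: 7.6
position: [0.4867, -0.0377, 0.1345]
ee_rot: [[-0.932, -0.362, -0.001], [-0.362, 0.932, -0.0], [0.001, 0.0, -1.0]]
ft_force: [0.6, -0.2, -0.6]
grip_width: -0.0002
grip_force: 0.0
```

Emit:
move_arm([
  {"fingers": 0, "linear": [0, 0, -0.2], "yaw": 0},
  {"fingers": 0, "linear": [0, 0, -0.1], "yaw": 0},
  {"fingers": 0, "linear": [0, 0, -0.1], "yaw": 0},
  {"fingers": 0, "linear": [0, 0, -0.1], "yaw": 0},
  {"fingers": 0, "linear": [0, 0, -0.1], "yaw": 0},
  {"fingers": 0, "linear": [0, 0, -0.1], "yaw": 0},
  {"fingers": 0, "linear": [0, 0, -0.1], "yaw": 0},
  {"fingers": 0, "linear": [0, 0, -0.1], "yaw": 0},
  {"fingers": 0, "linear": [0, 0, 0], "yaw": 0},
  {"fingers": 0, "linear": [0, 0, 0], "yaw": 0},
])

```text
time: 8.6
position: [0.4879, -0.0378, 0.1059]
ee_rot: [[-0.932, -0.364, 0.004], [-0.364, 0.932, -0.001], [-0.004, -0.003, -1.0]]
ft_force: [-18.9, 6.5, 34.7]
grip_width: -0.0003
grip_force: 17.4
```

```bash
python3 -c "from h import *;pin('s4')"
```

```text
s4 pin top z [0.114  0.1142 0.1143 0.1147 0.1148 0.1149] 181
```

The pin appears fully out. Extra strokes do no harm, so I'll do one more for certainty and then lift away.

Emit:
move_arm([
  {"fingers": 0, "linear": [0, 0, 0.5], "yaw": 0},
  {"fingers": 0, "linear": [0, 0, 0.4], "yaw": 0},
  {"fingers": 0, "linear": [0, 0, 0], "yaw": 0},
  {"fingers": 0, "linear": [0, 0, 0], "yaw": 0},
  {"fingers": 0, "linear": [0, 0, 0], "yaw": 0},
  {"fingers": 0, "linear": [0, 0, 0], "yaw": 0},
  {"fingers": 0, "linear": [0, 0, 0], "yaw": 0},
])

```text
time: 9.4
position: [0.4867, -0.0376, 0.1345]
ee_rot: [[-0.932, -0.362, -0.001], [-0.362, 0.932, -0.0], [0.001, 0.0, -1.0]]
ft_force: [-0.2, 0.6, -0.5]
grip_width: 0.0002
grip_force: 0.0
```

Emit:
move_arm([
  {"fingers": 0, "linear": [0, 0, -0.2], "yaw": 0},
  {"fingers": 0, "linear": [0, 0, -0.1], "yaw": 0},
  {"fingers": 0, "linear": [0, 0, -0.1], "yaw": 0},
  {"fingers": 0, "linear": [0, 0, -0.1], "yaw": 0},
  {"fingers": 0, "linear": [0, 0, -0.1], "yaw": 0},
  {"fingers": 0, "linear": [0, 0, -0.1], "yaw": 0},
  {"fingers": 0, "linear": [0, 0, -0.1], "yaw": 0},
  {"fingers": 0, "linear": [0, 0, -0.1], "yaw": 0},
  {"fingers": 0, "linear": [0, 0, 0], "yaw": 0},
  {"fingers": 0, "linear": [0, 0, 0], "yaw": 0},
])

```text
time: 10.4
position: [0.4879, -0.0378, 0.1059]
ee_rot: [[-0.932, -0.364, 0.004], [-0.364, 0.932, -0.001], [-0.004, -0.003, -1.0]]
ft_force: [-18.3, 5.8, 34.7]
grip_width: -0.0003
grip_force: 17.4
```

Emit:
move_arm([
  {"fingers": 0, "linear": [0, 0, 0.5], "yaw": 0},
  {"fingers": 0, "linear": [0, 0, 0.5], "yaw": 0},
  {"fingers": 0, "linear": [0, 0, 1], "yaw": 0},
  {"fingers": 0, "linear": [0, 0, 1], "yaw": 0},
  {"fingers": 0, "linear": [0, 0, 0.5], "yaw": 0},
  {"fingers": 0, "linear": [0, 0, 0], "yaw": 0},
  {"fingers": 0, "linear": [0, 0, 0], "yaw": 0},
  {"fingers": 0, "linear": [0, 0, 0], "yaw": 0},
])

```text
time: 11.2
position: [0.4865, -0.0375, 0.2375]
ee_rot: [[-0.932, -0.362, -0.003], [-0.362, 0.932, -0.0], [0.003, 0.001, -1.0]]
ft_force: [0.7, -0.5, -1.5]
grip_width: -0.0001
grip_force: 0.0
```

```bash
python3 - <<'E'
from h import *
pin('s5');b=cv2.imread('pics/s5.png');cv2.imwrite('pics/c5.png',cv2.resize(b[170:290,310:460],(600,480)))
E
```

```text
s5 pin top z [0.1142 0.1143 0.1145 0.1149 0.1153 0.1159] 180
```

View pics/c5.png

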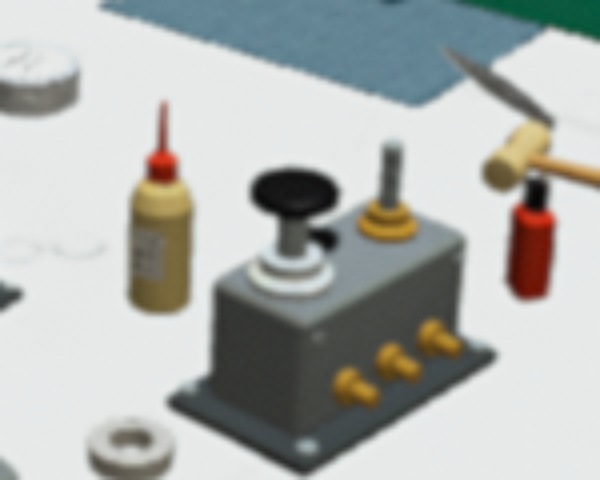

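The head is up at (295,190) and the pin is fully out, with its tip at (392,145) and no sag after release. The bottles and ring haven't moved and the hand is clear.

```bash
python3 -c "
from rig import job
print(job.finish_job())"
```

```text
the job is handed in; nothing more can be done
None
```

I primed the middle-sized lubricator with five full strokes and handed the job in (no verdict came back); the last picture shows the pin fully out (tip about 115 mm up), the plunger up, the bottles and ring where they were, and the hand clear.

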